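# Pull the fuse and hold the pen tester on the board's test pad

### The job

Make the opened supply board safe, then test it: pull the red fuse out of its holder and put it in the grey parts tray, and only then take the yellow pen tester out of its stand and hold its sprung tip on the white-ringed gold pad of the sloping board, with the pen square to the board and pressed lightly, so that the tip is pushed about half-way in. Finish while still gripping the tester and holding it there; leave the blue fuse in its holder and do not disturb the other things on the bench.

Things in the scene. Friction and masses are not known exactly. Their poses are not given: they have to be found in the camera images.
- red_fuse_center (a point): centre of the red fuse's plastic body, half-way up. The body is a red block 14 (x) x 34 (y) x 28 (z) mm with a white band, standing on top of its holder (its underside on the holder's top); two steel blades reach 16 mm below it into the holder. z points up, away from the blades. Sprung detents hold the blades: it comes out straight up with a pull of about 5 to 10 N over the first 5 mm, and is clear after 16 mm. 25 g.
- red_fuse: the same red fuse; origin at the centre of the underside of its plastic body (14 mm below the centre), same axes
- holder_a_top (a point): centre of the top face of the fixed black holder that carries the red fuse; holder 44 (x) x 56 (y) x 30 (z) mm on a thin grey foot 64 mm long in x, axes as the fuse's. It may stand left or right of the other, identical holder
- blue_fuse: a blue fuse of the same shape in the other, identical holder; it must stay there. Origin at the centre of the underside of its plastic body
- tray: fixed open grey parts tray, 120 (x) x 140 (y) x 25 (z) mm outside, walls 4 mm, floor 4 mm thick; origin under its centre. It stands on the left or the right side, the tester's stand on the other
- tester_center (a point): centre of the yellow handle of the pen tester, half-way up. The handle is 20 x 20 mm square with flats across x and y, and 90 mm long along z, with its underside on top of its stand at the start. z is the pen's long axis, pointing from the tip to the butt (straight up at the start). Below the handle come a black nose, 12 mm in diameter and 30 mm long, a dark cone to 40 mm, and a 4 mm brass tip. The point of the tip, when out, lies 99 mm from this centre along -z. 80 g in all.
- tester: the same pen tester; origin at the centre of the underside of its handle (45 mm from the handle's centre towards the tip), same axes
- tip_point (a point): the point of the tester's brass tip (rounded, 2 mm radius); moves with the tip, axes as the tester's
- tester_tip (a joint): how far the tester's sprung tip is pushed in, in m: 0 out, 0.010 fully in. The spring pushes with 1 N at 0 and 0.5 N more per mm, so 3.5 N half-way and 6 N fully in
- stand_top (a point): centre of the top face of the tester's fixed grey stand, a block 62 x 62 x 65 mm on a foot 90 x 90 mm; the tester's nose and tip stand in a hole 62 mm deep, 15 mm square, and must be lifted 55 mm straight up to be clear
- test_pad (a point): centre of the face of the gold test pad, a disc of 14 mm diameter inside a white ring of 25 mm outer diameter, on the green board; the face stands 2.5 mm above the board. z is the board's outward normal, which leans back 0.30 rad (17 degrees) from vertical, towards -x of the board (roughly towards the robot); x points up the slope. Other gold dots, without a ring, are not it
- board: the fixed green board, 120 (x, along the slope) x 150 (y) mm, on a low aluminium stand, low edge towards the robot (about 22 mm high), far edge about 58 mm high, parts on it up to 22 mm tall, none within 30 mm of the pad; origin on the table under its centre. The pad lies about 12 mm down the slope from the centre and 30 mm to +y
- spool: bystander: blue and silver solder spool, 60 mm in diameter, 45 mm high; origin under its centre
- flux_jar: bystander: small jar, 52 mm in diameter, 45 mm high; origin under its centre
- meter: bystander: orange multimeter lying flat, 180 x 88 x 37 mm; origin under its centre
- screwdriver: bystander: red-handled screwdriver, 190 mm long, lying
- heat_sink: bystander: finned aluminium heat sink 50 x 60 x 27 mm; origin under its centre
- speaker: bystander: small round speaker on a 50 x 90 mm plate, 28 mm high; origin under its centre
Not all that is in view belongs to the job. Of the things that look like the part that bears stand_top, the largest one is meant.

How it is judged:
By the outcome, as a careful person would: the job done as asked, in the order asked, and still so for the second after the job is handed in, while the arm keeps its last pose, push and grip.
It also fails if it takes over 54 s, if anything falls off the work surface, if the arm or the gripper's body presses on something with over 40 N, if the wrist force passes 120 N, or if a joint passes its speed limit or range.

### The arm

A 6-joint arm with a two-finger parallel gripper is mounted at the origin on the work surface. World frame = base frame: x ahead of the robot, y to its left, z up, the work surface at z = 0. Lengths are in m, angles in rad, forces in N, time in s.
With the tool pointing down it reaches from about 0.35 to 0.975 m from the base axis. Payload 4.9 kg.
Tool frame: the origin (TCP) lies on the centre line of the jaws, within the pads' length; the fingertips stand manip.tcp_to_tips ahead of it and the grasp point (between the pads) is the TCP (manip.tcp_to_tips is the distance from the TCP to the fingertips, in m); y points along the fingers, z is the direction in which the jaws open and shut, and the axes are right-handed (so a half turn about y gives the same grasp; the last joint's range is limited). The gripper opens to 85 mm and grips with 20 to 120 N. Pads are 22 mm wide; open, the fingers measure 114 mm over their backs; the gripper's body (76 mm by 85 mm) begins 54 mm behind the grasp point. The pads swing forward as they close: fully open they stand 13 mm farther back than shut.
Start: joints at [1.112, 0.053, 1.613, -0, 1.476, -0.119], TCP at [0.208, 0.589, 0.25] pointing down, gripper open.
Joint ranges: [-3.01, 3.01], [-1.01, 2.22], [0.06, 2.58], [-1.02, 4.17], [0.09, 2.62], [-3.14, 3.14]. Speed limits (rad/s): [2.57, 2.57, 3.14, 3.14, 3.14, 3.14].

### API

Orientations are given as a unit quaternion [w, x, y, z].
In Python, from plant import manip gives the robot as it stands.
- The arm moves only by the tool apply_moves, never from a script. Its argument "moves" is a list of rows, each a list of 7 numbers: the gripper's target within -1 to 1 (shut at 1, half-way at 0, fully open at -1), then the shift along the tool's x, y, z in mm, then the turn, a rotation vector about the tool's x, y, z in degrees. A call has 1 to 20 rows; each row shifts and turns the commanded pose from where the row before left it, along the tool's axes as they then stand; what a row does not reach is not made up. A row lasts 1/10 s, in which the tool goes at most 50 mm and 8.59 degrees, less where a joint would pass 70% of its speed; a pose out of reach is approached as far as the arm can. A call with a gripper value outside its range is refused whole. The fingers move at their own pace and stop on an object; the grip force is fixed at half the most. Time passes only in rows, so rows that do not move let the fingers close. It gives the time, the measured TCP pose, the force and the opening at its end, in the units of the state.
- manip.state(): the state, without advancing time (a new reading comes with each control period).
- manip.grab_frame(name): name is "scene" or "side" or "wrist"; returns the picture (480x640x3 uint8, blue, green, red); there is no depth.
- manip.calibration(name): a dict with "mtx" (3x3 intrinsics, pixels), "distortion" ([k1, k2, p1, p2, k3] as OpenCV has them; the pictures are not rectified), "T" (4x4, takes a point from camera to world coordinates); the wrist camera has in their place "T_tool_cam" (4x4, takes a point from camera to tool coordinates, whose origin is the TCP and whose axes are the tool frame's). Camera axes: x right, y down, z forward; pixel columns grow to the right and rows downward; lengths in m; the calibration is good to about 2 mm. A picture is of the moment at which its call begins: read the wrist's pose just before it. calibration takes no time and is no camera call.
- manip.job_done(): hands the job in, once; it reports no verdict.
The state is a dict: "time": time; "joint_pos": joint angles; "joint_vel": joint speeds; "joint_efforts": joint torques, N m; "tool_pos": TCP position; "tool_rot": TCP orientation; "contact_force": force on the tool from outside, world axes, zero at the start; "ft_torque": the same for the moment, N m; "gripper_width": opening from 0.0 (shut) to 1.0 (fully open).
Only numpy, scipy, OpenCV 4.12 (cv2) and the standard library are available. Lean on these libraries where they do the work, as an engineer would, in place of code of your own. Each camera call takes 0.05 s, during which the arm holds its last target. There are 200 camera calls.

## Working session

There is one attempt and no reset: what is moved stays moved. The work goes in short steps, Python scripts to look and compute and a tool call to move; the robot and the scene stay as the last step left them, time stands still between calls to the robot, and variables do not carry over. Pictures are saved under pics/ and viewed, about 8 in all and at most 12, crops included, and the job is handed in when it is done.

Besides the shell and the picture viewer there is one more tool, called after "Emit:" as name(argument=value, ...) on one line, values as JSON. apply_moves: Moves the arm, as the interface text tells. Its arguments: {"type":"object","properties":{"moves":{"type":"array","items":{"type":"array","items":{"type":"number"}}}},"required":["moves"]}

```bash
mkdir -p pics; ls
cat > h.py <<'E'
import numpy as np, cv2
from scipy.spatial.transform import Rotation as R
from plant import manip
np.set_printoptions(precision=4, suppress=True)
def Rt(q): return R.from_quat([q[1],q[2],q[3],q[0]]).as_matrix()
def camT(name, s=None):
    c=manip.calibration(name)
    if name=="wrist":
        T=np.eye(4);T[:3,:3]=Rt(s["tool_rot"]);T[:3,3]=s["tool_pos"];T=T@np.array(c["T_tool_cam"])
    else: T=np.array(c["T"])
    return np.array(c["mtx"]),np.array(c["distortion"]),T
def ray(cam,uv):
    K,d,T=cam; p=cv2.undistortPoints(np.array([[uv]],float),K,d)[0,0]
    v=T[:3,:3]@np.array([p[0],p[1],1]); return T[:3,3],v/np.linalg.norm(v)
def onz(cam,uv,z):
    o,v=ray(cam,uv); return o+v*(z-o[2])/v[2]
def tri(*obs):
    A=np.zeros((3,3));b=np.zeros(3)
    for cam,uv in obs:
        o,v=ray(cam,uv);P=np.eye(3)-np.outer(v,v);A+=P;b+=P@o
    x=np.linalg.solve(A,b); return x,[np.linalg.norm(np.cross(x-ray(c,u)[0],ray(c,u)[1])) for c,u in obs]
def proj(cam,X):
    K,d,T=cam;Ti=np.linalg.inv(T);return cv2.projectPoints(np.atleast_2d(np.array(X,float)),cv2.Rodrigues(Ti[:3,:3])[0],Ti[:3,3],K,d)[0][:,0]
E
python3 - <<'E'
from h import *
s=manip.state();print(s)
for n in("scene","side","wrist"):
    im=manip.grab_frame(n);cv2.imwrite(f"pics/{n}0.png",im)
    K,d,T=camT(n,s);print(n,K.ravel(),d,T)
print(manip.tcp_to_tips)
E
```

```text
pics
{'time': 0.0, 'joint_pos': array([ 1.112 ,  0.0533,  1.6143, -0.    ,  1.476 , -0.119 ]), 'joint_vel': array([-0.0012,  0.0012, -0.001 ,  0.0003,  0.0004,  0.0011]), 'joint_efforts': array([  0.0021, -39.3681, -37.0182,  -0.0001,   0.007 ,  -0.    ]), 'tool_pos': array([0.2081, 0.5888, 0.2491]), 'tool_rot': array([-0.6963,  0.6976, -0.1198,  0.1194]), 'contact_force': array([-0.2928,  0.6641,  0.3262]), 'ft_torque': array([-0.0275, -0.007 , -0.0174]), 'gripper_width': 1.001366383306499}
scene [440.5772   0.     326.9413   0.     440.5772 237.1678   0.       0.
   1.    ] [-0.0395  0.      0.      0.      0.    ] [[ 0.0701  0.6579 -0.7498  1.2026]
 [ 0.9974 -0.0351  0.0625 -0.0729]
 [ 0.0148 -0.7523 -0.6587  0.651 ]
 [ 0.      0.      0.      1.    ]]
side [474.1044   0.     311.9879   0.     474.1044 241.6708   0.       0.
   1.    ] [-0.0708  0.      0.      0.      0.    ] [[ 0.8755 -0.3547  0.3281  0.2176]
 [-0.4829 -0.6225  0.6158 -0.6643]
 [-0.0142 -0.6976 -0.7164  0.8441]
 [ 0.      0.      0.      1.    ]]
wrist [387.8187   0.     317.0763   0.     387.8187 241.1818   0.       0.
   1.    ] [-0.059  0.     0.     0.     0.   ] [[ 0.3338  0.9013  0.2762  0.1378]
 [ 0.9427 -0.3183 -0.1005  0.6143]
 [-0.0027  0.294  -0.9558  0.3725]
 [ 0.      0.      0.      1.    ]]
0.019
```

View pics/scene0.png

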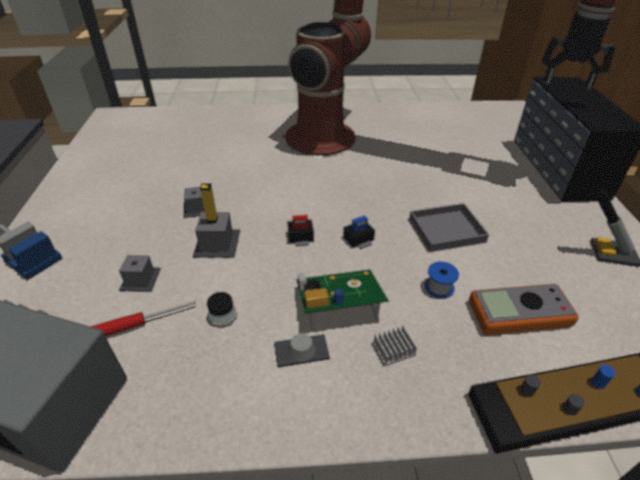

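View pics/side0.png

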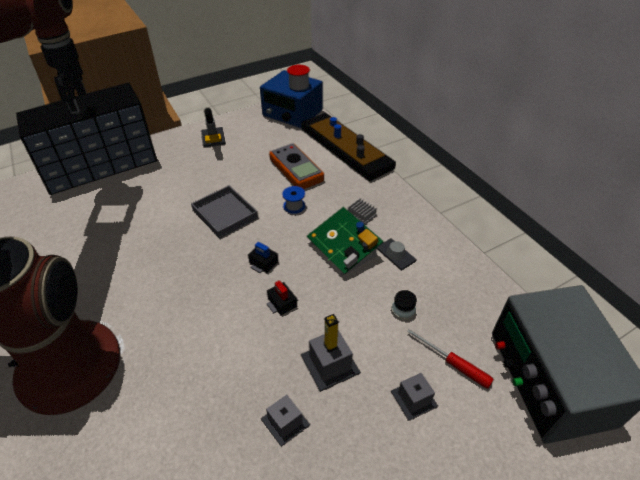

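Scene view: red fuse at (300,222), blue at (359,230), tray at (448,227), pad at (354,284), and the tester in its stand at (208,215). The side view shows the same things at red (282,290), blue (262,252), tray (224,211), pad (332,234) and stand (331,350). There are three stand-like blocks: scene (193,200), (138,270) and (214,232). The largest is (214,232), and it carries the tester. I'll confirm these in one enlarged composite.

Run:
```python
from h import *
a=cv2.imread("pics/scene0.png");b=cv2.imread("pics/side0.png")
# crops 67x50 -> x6 =  400x300
def crop(im,x,y,w,h,W,H): return cv2.resize(im[y:y+h,x:x+w],(W,H),interpolation=cv2.INTER_CUBIC)
# scale 4: row of 200x150 px each... use 4x: scene strip (180..380)x(175..250)
top=crop(a,180,175,200,75,800,300)
b1=crop(b,230,220,100,75,400,300); b2=crop(b,290,305,100,75,400,300)
cv2.imwrite("pics/c1.png",np.vstack([top,np.hstack([b1,b2])]))
```

```text
(no output)
```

View pics/c1.png

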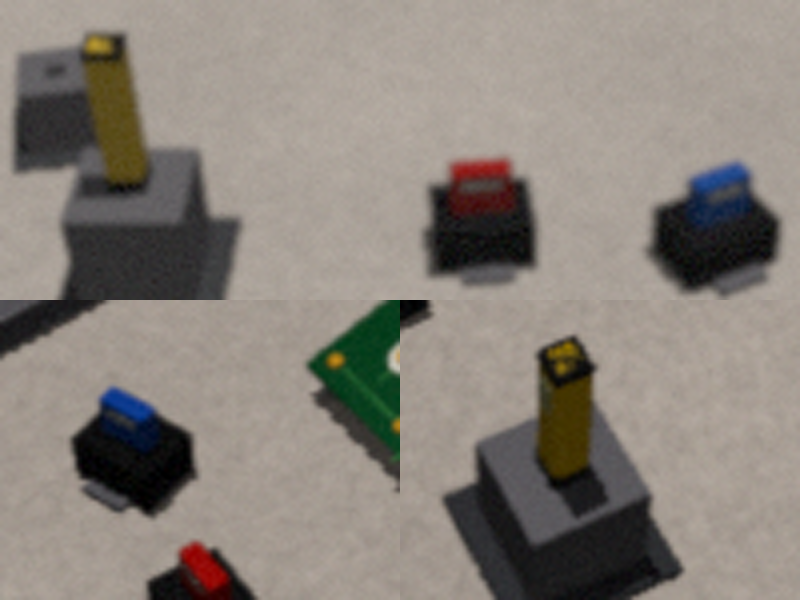

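View pics/wrist0.png

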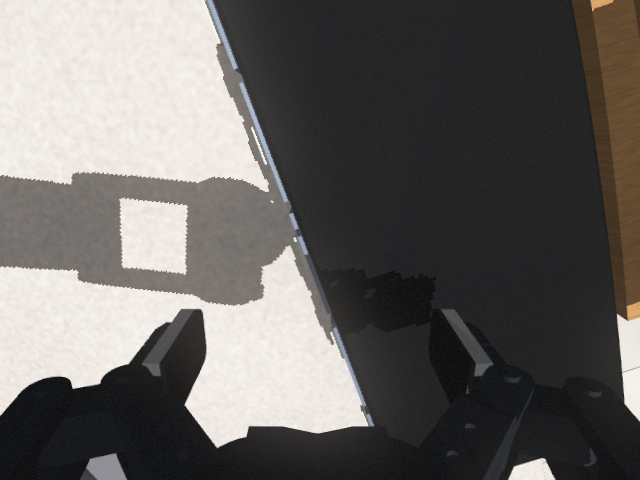

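Run:
```python
from h import *
S=camT("scene");D=camT("side")
P={"red":((300.2,217),(280.9,284.5)),"blue":((360,218.5),(262,246.5)),"tester_top":((205.8,186.5),(331.5,320)),"pad":((354,284),(332,234))}
for k,(u,v) in P.items(): print(k,*tri((S,u),(D,v)))
print("red yaw via z.06", onz(S,(180+450/4,175+163/4),.06),onz(S,(180+511/4,175+161/4),.06))
for n,u in {"trL":(410,213),"trR":(465,206),"brR":(487,237),"brL":(430,250)}.items(): print(n,onz(S,u,.025))
for n,u in {"L":(192,210),"T":(228,187),"R":(258,213),"B":(221,236)}.items(): print(n,onz(D,u,.025))
print("spool",onz(S,(442,270),.045),"jar",onz(S,(220,303),.045),"cabinet",onz(D,(18,107),.25), onz(D,(138,88),.25),onz(D,(156,157),0),onz(D,(45,190),0))
print(Rt(manip.state()["tool_rot"]))
```

```text
red [ 0.4585 -0.0688  0.0585] [np.float64(0.0009314764152966744), np.float64(0.0009314764152965233)]
blue [0.4704 0.0577 0.0567] [np.float64(0.001419673350640637), np.float64(0.0014196733506406508)]
tester_top [ 0.4712 -0.2541  0.1522] [np.float64(0.0005889444379621003), np.float64(0.0005889444379620602)]
pad [0.6411 0.0271 0.038 ] [np.float64(0.00024915954948785066), np.float64(0.00024915954948799345)]
red yaw via z.06 [ 0.456 -0.086  0.06 ] [ 0.456  -0.0532  0.06  ]
trL [0.4155 0.1846 0.025 ]
trR [0.3953 0.322  0.025 ]
brR [0.508  0.3363 0.025 ]
brL [0.5424 0.2001 0.025 ]
L [0.3765 0.2956 0.025 ]
T [0.4937 0.3366 0.025 ]
R [0.5217 0.1987 0.025 ]
B [0.4078 0.1675 0.025 ]
spool [0.6211 0.2008 0.045 ] jar [ 0.6801 -0.2181  0.045 ] cabinet [0.0633 0.6493 0.25  ] [0.3634 0.573  0.25  ] [0.3631 0.6162 0.    ] [0.0331 0.627  0.    ]
[[ 0.9428 -0.0007  0.3333]
 [-0.3333 -0.0014  0.9428]
 [-0.0002 -1.     -0.0016]]
```

```bash
cat >> h.py <<'E'
def Rdown(head, tiltR=np.eye(3)):
    "tool z heading (deg) in world, tool y down"
    h=np.radians(head);z=np.array([np.cos(h),np.sin(h),0]);y=np.array([0,0,-1.]);return tiltR@np.column_stack([np.cross(y,z),y,z])
def plan(p1,R1,n,g,p0=None,R0=None):
    s=manip.state();p=np.array(s["tool_pos"] if p0 is None else p0);Q=Rt(s["tool_rot"]) if R0 is None else R0
    rows=[]
    for i in range(n):
        k=n-i;d=Q.T@((p1-p)/k)*1000;w=np.degrees(R.from_matrix(Q.T@R1).as_rotvec())/k
        d=np.round(d,1);w=np.round(w,1);rows.append([g,*d.tolist(),*w.tolist()])
        p=p+Q@d/1000;Q=Q@R.from_rotvec(np.radians(w)).as_matrix()
    print("err mm",(p1-p)*1e3);print(str(rows).replace(" ",""));return p,Q
E
python3 - <<'E'
from h import *
plan(np.array([.46,-.065,.19]),Rdown(0),18,-1)
E
```

```text
err mm [-0.0255  0.0089  0.0181]
[[-1,25.3,3.3,-29.6,0.0,3.9,0.0],[-1,27.3,3.3,-27.8,0.0,3.9,0.0],[-1,29.1,3.3,-25.9,0.0,3.9,0.0],[-1,30.8,3.3,-23.8,0.0,3.9,0.0],[-1,32.3,3.3,-21.7,0.0,3.9,0.0],[-1,33.7,3.4,-19.4,0.0,3.9,0.0],[-1,35.0,3.3,-17.1,0.0,3.9,0.0],[-1,36.0,3.4,-14.7,0.0,3.9,0.0],[-1,37.0,3.3,-12.2,0.0,3.9,0.0],[-1,37.7,3.4,-9.6,0.0,3.9,0.0],[-1,38.3,3.3,-7.1,0.0,3.9,0.0],[-1,38.7,3.4,-4.4,0.0,3.9,0.0],[-1,38.9,3.3,-1.8,0.0,4.0,0.0],[-1,38.9,3.4,0.9,0.0,3.9,0.0],[-1,38.7,3.3,3.5,0.0,4.0,0.0],[-1,38.4,3.4,6.3,0.0,3.9,0.0],[-1,37.9,3.3,8.8,0.0,4.0,0.0],[-1,37.2,3.4,11.5,0.0,3.9,0.1]]
```

Emit:
apply_moves(moves=[[-1, 0, -30, 0, 0, 0, 0], [-1, 25, 0, -30, 0, 4, 0], [-1, 27, 0, -28, 0, 4, 0], [-1, 29, 0, -26, 0, 4, 0], [-1, 31, 5, -24, 0, 4, 0], [-1, 32, 5, -22, 0, 4, 0], [-1, 34, 5, -19, 0, 4, 0], [-1, 35, 5, -17, 0, 4, 0], [-1, 36, 5, -15, 0, 4, 0], [-1, 37, 5, -12, 0, 4, 0], [-1, 38, 5, -10, 0, 4, 0], [-1, 38, 10, -7, 0, 4, 0], [-1, 39, 10, -4, 0, 4, 0], [-1, 39, 10, -2, 0, 4, 0], [-1, 39, 10, 1, 0, 4, 0], [-1, 39, 10, 3, 0, 4, 0], [-1, 38, 5, 6, 0, 4, 0], [-1, 38, 0, 9, 0, 4, 0], [-1, 37, 0, 11, 0, 2, 0], [-1, 0, 0, 0, 0, 0, 0]])

```text
time: 2.15
tool_pos: [0.4502, -0.0725, 0.1902]
tool_rot: [-0.501, 0.501, -0.499, 0.499]
contact_force: [0.4, -0.5, -1.1]
gripper_width: 1.003
```

Run:
```python
from h import *
s=manip.state();im=manip.grab_frame("wrist");cv2.imwrite("pics/w1.png",im)
print(s["tool_pos"],Rt(s["tool_rot"]),s["time"]);np.save("s1.npy",np.r_[s["tool_pos"],s["tool_rot"]])
print(camT("wrist",s)[2])
```

```text
[ 0.4502 -0.0725  0.1902] [[ 0.0038 -0.0002  1.    ]
 [-1.     -0.0011  0.0038]
 [ 0.0011 -1.     -0.0002]] 2.15
[[ 1.      0.0033  0.0006  0.4503]
 [ 0.0033 -0.9553 -0.2958  0.003 ]
 [-0.0004  0.2958 -0.9553  0.3136]
 [ 0.      0.      0.      1.    ]]
```

View pics/w1.png

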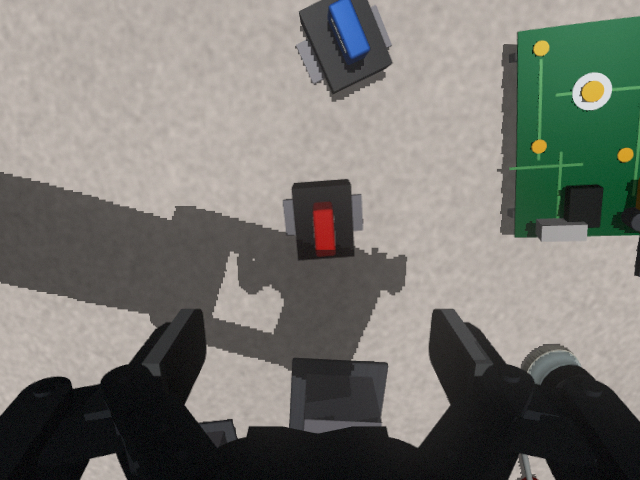

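The wrist view shows the red fuse at about (324,229), with its holder spanning (292–354, 182–259). The ringed pad is at (592,91), and the blue fuse is at the top at (349,27). I'll enlarge the fuse and pad.

Run:
```python
from h import *
im=cv2.imread("pics/w1.png")
a=cv2.resize(im[170:270,273:373],(600,600),interpolation=cv2.INTER_CUBIC)
cv2.imwrite("pics/c2.png",a)
```

```text
(no output)
```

View pics/c2.png

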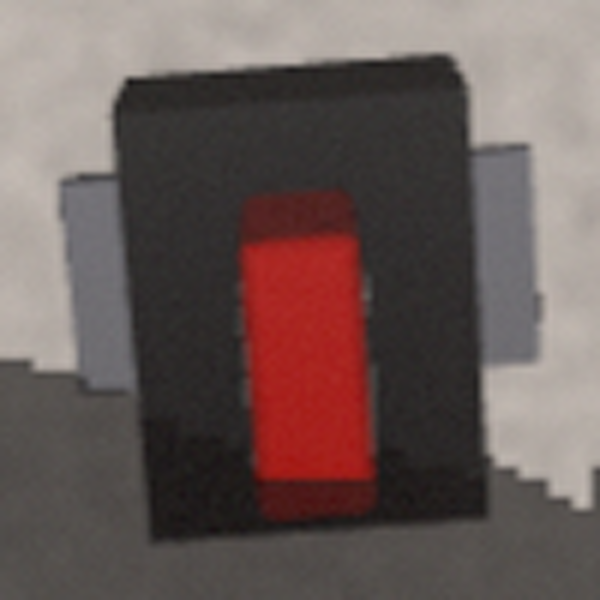

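Run:
```python
from h import *
v=np.load("s1.npy");W=camT("wrist",dict(tool_pos=v[:3],tool_rot=v[3:]))
C=[onz(W,(273+x/6-.4,170+y/6-.4),.058) for x,y in((245,240),(357,237),(378,516),(262,520))]
C=np.array(C);print(C,C.mean(0),np.linalg.norm(C[0]-C[1]),np.linalg.norm(C[1]-C[2]))
l=(C[0]+C[1]-C[2]-C[3]);print("yaw deg",np.degrees(np.arctan2(l[1],l[0]))-90)
H=np.array([onz(W,(273+x/6-.4,170+y/6-.4),.030) for x,y in((120,105),(467,90),(487,515),(153,540))]);print(H,H.mean(0))
l=(H[0]+H[1]-H[2]-H[3]);print("yaw deg",np.degrees(np.arctan2(l[1],l[0]))-90)
print("pad",onz(W,(592,91),.038), tri((W,(592,91)),(camT("scene"),(354,284)),(camT("side"),(332,234))))
B=[onz(W,u,z) for u,z in (((517,32),.022),((518,237),.022))];print(B)
plan(C.mean(0)*[1,1,0]+[0,0,.052],Rdown(4),10,-1)
```

```text
[[ 0.4479 -0.0539  0.058 ]
 [ 0.4605 -0.0535  0.058 ]
 [ 0.4634 -0.0866  0.058 ]
 [ 0.4499 -0.0871  0.058 ]] [ 0.4554 -0.0703  0.058 ] 0.012566832659749033 0.03325476340404221
yaw deg 4.242577759709945
[[ 0.4324 -0.0432  0.03  ]
 [ 0.4748 -0.0412  0.03  ]
 [ 0.4789 -0.0962  0.03  ]
 [ 0.4358 -0.0998  0.03  ]] [ 0.4555 -0.0701  0.03  ]
yaw deg 3.8773791139504823
pad [0.6398 0.0268 0.038 ] (array([0.6407, 0.0271, 0.0376]), [np.float64(0.0005744589661310927), np.float64(0.00019175025532507524), np.float64(0.0006242637611715077)])
[array([0.589 , 0.0655, 0.022 ]), array([ 0.6107, -0.0832,  0.022 ])]
err mm [-0.0206 -0.046  -0.006 ]
[[-1,-0.0,13.8,0.6,0.0,-0.4,-0.0],[-1,-0.0,13.8,0.6,0.0,-0.4,-0.0],[-1,-0.0,13.8,0.6,0.0,-0.4,-0.0],[-1,-0.0,13.8,0.6,0.0,-0.4,-0.0],[-1,-0.0,13.8,0.6,0.0,-0.3,-0.0],[-1,-0.0,13.8,0.6,0.0,-0.4,-0.0],[-1,-0.0,13.8,0.6,0.0,-0.3,-0.0],[-1,-0.1,13.8,0.6,0.0,-0.4,-0.0],[-1,-0.0,13.8,0.6,0.0,-0.3,-0.0],[-1,-0.1,13.8,0.6,0.1,-0.4,-0.0]]
```

Run:
```python
from h import *
s=manip.state();print(s["time"],s["tool_pos"],s["joint_vel"],Rt(s["tool_rot"]))
```

```text
2.2 [ 0.4496 -0.0707  0.19  ] [ 0.0465 -0.0263  0.0276  0.01    0.0127  0.0054] [[ 0.0057 -0.0009  1.    ]
 [-1.      0.0004  0.0057]
 [-0.0004 -1.     -0.0009]]
```

Emit:
apply_moves(moves=[[-1, 0, 15, 1, 0, -1, 0], [-1, 0, 15, 1, 0, -1, 0], [-1, 0, 15, 1, 0, -1, 0], [-1, 0, 15, 1, 0, -1, 0], [-1, 0, 15, 1, 0, 0, 0], [-1, 0, 10, 1, 0, 0, 0], [-1, 0, 0, 0, 0, 0, 0], [-1, 0, 0, 0, 0, 0, 0], [-1, 0, 0, 0, 0, 0, 0]])

```text
time: 3.1
tool_pos: [0.456, -0.0687, 0.1061]
tool_rot: [0.52, -0.519, 0.479, -0.48]
contact_force: [-0.6, -0.4, 0.4]
gripper_width: 1.001
```

Run:
```python
from h import *
s=manip.state();p=s["tool_pos"];Q=Rt(s["tool_rot"]);print(p,Q,s["joint_vel"])
print(Q.T@(np.array([.4555,-.0702,.053])-p)*1e3, np.degrees(R.from_matrix(Q.T@Rdown(4)).as_rotvec()))
```

```text
[ 0.456  -0.0687  0.1061] [[ 0.0796  0.0014  0.9968]
 [-0.9968 -0.0005  0.0796]
 [ 0.0006 -1.      0.0014]] [-0.0029 -0.005  -0.0052 -0.0002  0.0026 -0.001 ]
[ 1.4654 53.1045 -0.7385] [-0.0791  0.5653  0.0326]
```

Emit:
apply_moves(moves=[[-1, 1.5, 10, -0.6, 0, 0.5, 0], [-1, 0, 12, 0, 0, 0, 0], [-1, 0, 12, 0, 0, 0, 0], [-1, 0, 10, 0, 0, 0, 0], [-1, 0, 9, 0, 0, 0, 0], [-1, 0, 0, 0, 0, 0, 0], [1, 0, 0, 0, 0, 0, 0], [1, 0, 0, 0, 0, 0, 0], [1, 0, 0, 0, 0, 0, 0], [1, 0, 0, 0, 0, 0, 0], [1, 0, 0, 0, 0, 0, 0], [1, 0, 0, 0, 0, 0, 0], [1, 0, 0, 0, 0, 0, 0], [1, 0, 0, 0, 0, 0, 0]])

```text
time: 4.5
tool_pos: [0.4555, -0.0704, 0.0528]
tool_rot: [0.517, -0.517, 0.482, -0.482]
contact_force: [0.0, 0.8, 2.9]
gripper_width: 0.154
```

Emit:
apply_moves(moves=[[1, 0, -2, 0, 0, 0, 0], [1, 0, -3, 0, 0, 0, 0], [1, 0, -4, 0, 0, 0, 0], [1, 0, -5, 0, 0, 0, 0], [1, 0, -8, 0, 0, 0, 0], [1, 0, -15, 0, 0, 0, 0], [1, 0, -25, 0, 0, 0, 0], [1, 0, -30, 0, 0, 0, 0], [1, 0, 0, 0, 0, 0, 0], [1, 0, 0, 0, 0, 0, 0]])

```text
time: 5.5
tool_pos: [0.4559, -0.0705, 0.1461]
tool_rot: [0.518, -0.517, 0.481, -0.483]
contact_force: [0.7, -0.2, -0.5]
gripper_width: 0.148
```

Run:
```python
from h import *
s=manip.state();print(s["contact_force"],s["tool_pos"])
a=manip.grab_frame("wrist");b=manip.grab_frame("scene")
cv2.imwrite("pics/w2.png",np.hstack([a[::2,::2],cv2.resize(b[150:330,240:480],(320,240))]))
plan(np.array([.455,.250,.15]),Rdown(-15+4),10,1)
```

```text
[ 0.741  -0.2285 -0.5279] [ 0.4559 -0.0705  0.1461]
err mm [0.0507 0.0114 0.0472]
[[1,-31.9,-0.6,2.3,0.0,1.5,-0.0],[1,-32.0,-0.6,1.5,0.0,1.5,-0.0],[1,-32.0,-0.6,0.6,0.0,1.5,-0.0],[1,-32.0,-0.6,-0.2,0.0,1.5,-0.0],[1,-32.0,-0.6,-1.1,0.0,1.5,-0.0],[1,-31.9,-0.6,-1.9,0.0,1.5,-0.0],[1,-31.9,-0.6,-2.7,0.0,1.5,-0.0],[1,-31.8,-0.6,-3.6,0.0,1.5,-0.0],[1,-31.7,-0.7,-4.4,0.0,1.5,-0.0],[1,-31.6,-0.6,-5.2,0.1,1.5,-0.0]]
```

View pics/w2.png

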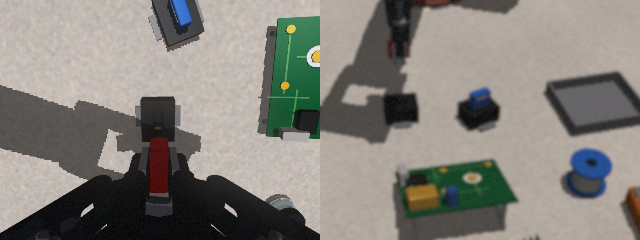

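The red fuse is out: its holder at wrist (158,115, half-scale) is empty, and the blue fuse is still in place. Next is the tray.

Emit:
apply_moves(moves=[[1, -25, 0, 2, 0, 1.5, 0], [1, -32, 0, 2, 0, 1.5, 0], [1, -32, 0, 1, 0, 1.5, 0], [1, -32, 0, 0, 0, 1.5, 0], [1, -32, 0, -1, 0, 1.5, 0], [1, -32, 0, -2, 0, 1.5, 0], [1, -32, 0, -2, 0, 1.5, 0], [1, -32, 0, -3, 0, 1.5, 0], [1, -32, 10, -4, 0, 1.5, 0], [1, -27, 20, -5, 0, 1.5, 0], [1, -15, 20, 0, 0, 0, 0], [1, 0, 20, 0, 0, 0, 0], [1, 0, 18, 0, 0, 0, 0], [1, 0, 10, 0, 0, 0, 0], [1, 0, 0, 0, 0, 0, 0], [1, 0, 0, 0, 0, 0, 0]])

```text
time: 7.2
tool_pos: [0.4607, 0.2534, 0.0462]
tool_rot: [0.45, -0.45, 0.546, -0.545]
contact_force: [-0.1, 0.1, 0.4]
gripper_width: 0.152
```

Run:
```python
from h import *
s=manip.state();print(s["contact_force"],s["tool_pos"])
b=manip.grab_frame("scene");cv2.imwrite("pics/t0.png",cv2.resize(b[150:270,360:540],(720,480)))
```

```text
[-0.0679  0.051   0.3546] [0.4607 0.2534 0.0462]
```

View pics/t0.png

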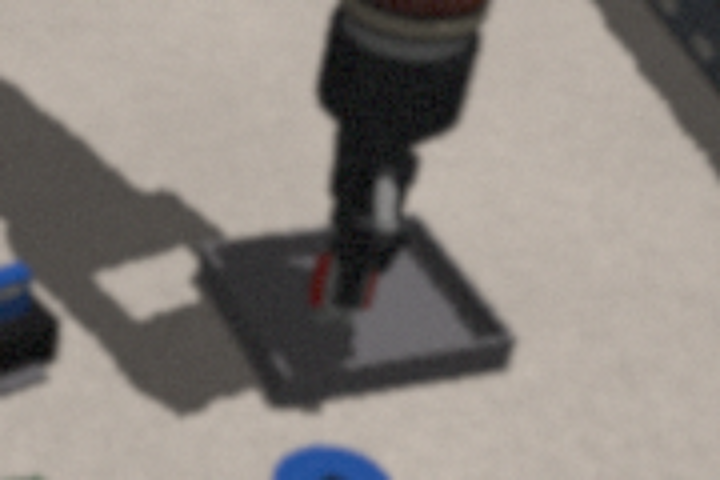

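The fuse hangs over the middle of the tray, so I'll release it with a small opening and rise.

Emit:
apply_moves(moves=[[1, 0, 2, 0, 0, 0, 0], [0.4, 0, 0, 0, 0, 0, 0], [0.4, 0, 0, 0, 0, 0, 0], [0.4, 0, 0, 0, 0, 0, 0], [0.4, 0, -10, 0, 0, 0, 0], [0.4, 0, -30, 0, 0, 0, 0], [0.4, 0, -40, 0, 0, 0, 0], [0, 0, -45, 0, 0, 0, 0], [-1, 0, -45, 0, 0, 0, 0], [-1, 0, -30, 0, 0, 0, 0], [-1, 0, 0, 0, 0, 0, 0]])

```text
time: 8.35
tool_pos: [0.4635, 0.2546, 0.252]
tool_rot: [-0.454, 0.446, -0.544, 0.547]
contact_force: [0.4, 0.0, 0.4]
gripper_width: 0.954
```

Run:
```python
from h import *
s=manip.state();print(s["tool_pos"],s["time"])
cv2.imwrite("pics/t1.png",manip.grab_frame("wrist"))
plan(np.array([.465,-.18,.26]),Rdown(0),12,-1)
```

```text
[0.4635 0.2546 0.252 ] 8.35
err mm [-0.0198  0.019  -0.035 ]
[[-1,35.5,-1.0,7.1,-0.0,-0.9,-0.0],[-1,35.6,-1.0,6.6,-0.0,-0.9,-0.0],[-1,35.7,-1.1,6.0,-0.0,-0.9,-0.0],[-1,35.8,-1.0,5.4,-0.0,-0.9,-0.0],[-1,35.8,-1.1,4.9,-0.0,-0.9,-0.0],[-1,35.9,-1.0,4.3,-0.1,-0.9,-0.0],[-1,36.0,-1.1,3.7,-0.0,-0.9,-0.0],[-1,36.0,-1.1,3.2,-0.1,-0.9,-0.0],[-1,36.1,-1.0,2.6,-0.0,-0.9,-0.0],[-1,36.1,-1.1,2.0,-0.1,-1.0,-0.1],[-1,36.1,-1.0,1.4,-0.0,-0.9,-0.0],[-1,36.2,-1.0,0.9,-0.1,-1.0,-0.1]]
```

Emit:
apply_moves(moves=[[-1, 30, 0, 6, 0, -1, 0], [-1, 36, -1, 6, 0, -1, 0], [-1, 36, -1, 6, 0, -1, 0], [-1, 36, -1, 5, 0, -1, 0], [-1, 36, -1, 5, 0, -1, 0], [-1, 36, -1, 4, 0, -1, 0], [-1, 36, -1, 4, 0, -1, 0], [-1, 36, -1, 3, 0, -1, 0], [-1, 36, -1, 3, 0, -1, 0], [-1, 36, -1, 2, 0, -1, 0], [-1, 36, -1, 1, 0, -1, 0], [-1, 30, 0, 1, 0, 0, 0], [-1, 15, 0, 0, 0, 0, 0], [-1, 0, 0, 0, 0, 0, 0], [-1, 0, 0, 0, 0, 0, 0], [-1, 0, 0, 0, 0, 0, 0]])

```text
time: 10.0
tool_pos: [0.4664, -0.1832, 0.2539]
tool_rot: [0.501, -0.5, 0.5, -0.499]
contact_force: [-0.6, 0.1, 0.2]
gripper_width: 0.997
```

Run:
```python
from h import *
s=manip.state();im=manip.grab_frame("wrist");cv2.imwrite("pics/w3.png",im)
np.save("s3.npy",np.r_[s["tool_pos"],s["tool_rot"]]);print(s["tool_pos"],s["joint_vel"],s["joint_pos"])
W=camT("wrist",s);p=proj(W,[[.4712,-.2541,.155],[.4712,-.2541,.065]]);print(p)
c=im[170:420,180:480];t=cv2.imread("pics/t1.png")
cv2.imwrite("pics/c3.png",np.vstack([cv2.resize(c,(600,500)),np.hstack([np.zeros((100,267,3),np.uint8),t[::2,::2][100:200,:],np.zeros((100,13,3),np.uint8)])]))
```

```text
[ 0.4664 -0.1832  0.2539] [ 0.005  -0.0053 -0.0016 -0.0002 -0.002   0.0016] [-0.523  -0.2519  1.8901  0.0004  1.5043 -0.5251]
[[323.7611 353.4449]
 [322.1674 295.482 ]]
```

View pics/c3.png

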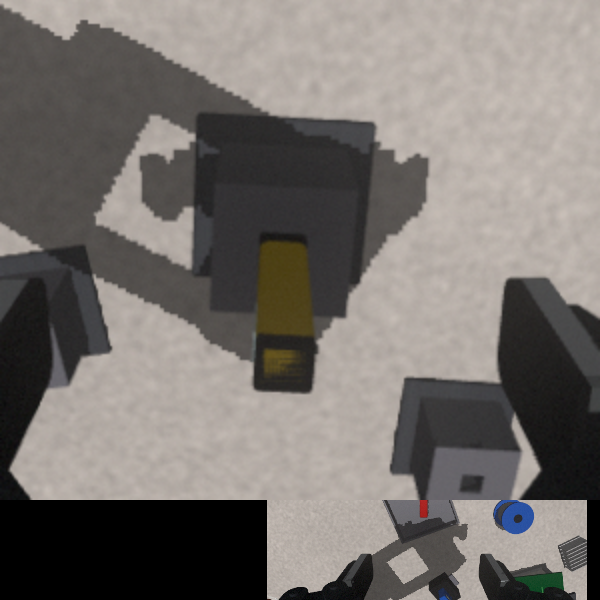

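The grey tray holds the red fuse (inset). The tester's butt face is centred at crop (284,363), and the stand-top corners are at crop (217,184), (360,187), (347,316) and (210,310).

Run:
```python
from h import *
v=np.load("s3.npy");W=camT("wrist",dict(tool_pos=v[:3],tool_rot=v[3:]))
f=lambda L,z:np.array([onz(W,(180+x/2-.25,170+y/2-.25),z) for x,y in L])
for L,z in ((((217,184),(360,187),(347,316),(210,310)),.065),(((254,337),(314,336),(312,392),(254,388)),.155),(((198,115),(375,122),(357,282),(194,272)),.005)):
    C=f(L,z);l=C[0]+C[1]-C[2]-C[3];m=C[1]+C[2]-C[0]-C[3]
    print(C.mean(0),"yaw",np.degrees(np.arctan2(l[1],l[0]))-90,np.degrees(np.arctan2(m[1],m[0])),np.linalg.norm(l)/2,np.linalg.norm(m)/2)
p=np.array([.469,-.2545,.115]);s=manip.state();Q=Rt(s["tool_rot"]);print(Q,Q.T@(p-s["tool_pos"])*1e3)
```

```text
[ 0.4706 -0.2539  0.065 ] yaw -3.7939320206277927 -1.9650500077441202 0.06172725681470939 0.061773488893968526
[ 0.4697 -0.2527  0.155 ] yaw -0.5948202976921948 -1.6799743638129176 0.020482612054129015 0.019508476997973277
[ 0.4699 -0.2534  0.005 ] yaw -3.4664735778762292 -3.0133395090545063 0.0875054904317227 0.08754756835823933
[[ 0.0022 -0.0002  1.    ]
 [-1.      0.0005  0.0022]
 [-0.0005 -1.     -0.0002]] [ 71.383  139.0565   2.3721]
```

Emit:
apply_moves(moves=[[-1, 20, 0, 1, 0, 1, 0], [-1, 30, 0, 1, 0, 1, 0], [-1, 20.3, 0, 0, 0, 1, 0], [-1, 0, 25, 0, 0, 0, 0], [-1, 0, 35, 0, 0, 0, 0], [-1, 0, 0, 0, 0, 0, 0], [-1, 0, 0, 0, 0, 0, 0], [-1, 0, 0, 0, 0, 0, 0]])

```text
time: 10.85
tool_pos: [0.4683, -0.2548, 0.1965]
tool_rot: [-0.487, 0.487, -0.511, 0.514]
contact_force: [0.8, 0.4, 0.2]
gripper_width: 0.999
```

Run:
```python
from h import *
s=manip.state();p=np.array([.470,-.2535,.115]);Q=Rt(s["tool_rot"]);print(s["tool_pos"],Q,Q.T@(p-s["tool_pos"])*1e3,np.degrees(R.from_matrix(Q.T@Rdown(-3)).as_rotvec()))
```

```text
[ 0.4683 -0.2548  0.1965] [[-0.0508  0.0025  0.9987]
 [-0.9987 -0.0018 -0.0508]
 [ 0.0017 -1.      0.0026]] [-1.538  81.5029  1.4301] [-0.149   0.086   0.0982]
```

Emit:
apply_moves(moves=[[-1, -1.5, 15, 1.5, -0.1, 0, 0.1], [-1, 0, 20, 0, 0, 0, 0], [-1, 0, 20, 0, 0, 0, 0], [-1, 0, 16, 0, 0, 0, 0], [-1, 0, 10, 0, 0, 0, 0], [-1, 0, 0, 0, 0, 0, 0], [1, 0, 0, 0, 0, 0, 0], [1, 0, 0, 0, 0, 0, 0], [1, 0, 0, 0, 0, 0, 0], [1, 0, 0, 0, 0, 0, 0], [1, 0, 0, 0, 0, 0, 0], [1, 0, 0, 0, 0, 0, 0], [1, 0, 0, 0, 0, 0, 0], [1, 0, 0, 0, 0, 0, 0]])

```text
time: 12.25
tool_pos: [0.4691, -0.2534, 0.114]
tool_rot: [0.487, -0.487, 0.513, -0.512]
contact_force: [-1.5, 0.6, 4.6]
gripper_width: 0.224
```

Emit:
apply_moves(moves=[[1, 0, -3, 0, 0, 0, 0], [1, 0, -8, 0, 0, 0, 0], [1, 0, -12, 0, 0, 0, 0], [1, 0, -15, 0, 0, 0, 0], [1, 0, -15, 0, 0, 0, 0], [1, 0, -20, 0, 0, 0, 0], [1, 0, -25, 0, 0, 0, 0], [1, 0, -20, 0, 0, 0, 0], [1, 0, 0, 0, 0, 0, 0], [1, 0, 0, 0, 0, 0, 0]])

```text
time: 13.25
tool_pos: [0.4691, -0.2536, 0.2321]
tool_rot: [0.487, -0.487, 0.513, -0.512]
contact_force: [-0.6, 0.5, -1.6]
gripper_width: 0.227
```

Run:
```python
from h import *
s=manip.state();print(s["contact_force"],s["tool_pos"],s["tool_rot"])
im=manip.grab_frame("wrist");a=manip.grab_frame("scene");b=manip.grab_frame("side")
cv2.imwrite("pics/w4.png",im);cv2.imwrite("pics/a4.png",a);cv2.imwrite("pics/b4.png",b)
Sc=camT("scene");D=camT("side");t=np.array(s["tool_pos"])+Rt(s["tool_rot"])@[0,.104,0]
pa=proj(Sc,t)[0].astype(int);pb=proj(D,t)[0].astype(int);print(t,pa,pb)
# board corners: w1 crop too
w1=cv2.imread("pics/w1.png")
cr=lambda i,p,w,h,W,H:cv2.resize(i[p[1]-h//2:p[1]+h//2,p[0]-w//2:p[0]+w//2],(W,H),interpolation=cv2.INTER_CUBIC)
pa0=(pa-[40,40+20]);print("offs",pa-[40,60],pb-[40,60])
top=np.hstack([cr(a,pa-[0,20],80,80,300,300),cr(b,pb-[0,20],80,80,300,300)])
bot=np.hstack([cr(a,(342,294),100,100,300,300),cr(b,(345,238),100,100,300,300)])
cv2.imwrite("pics/c4.png",np.vstack([top,bot]))
```

```text
[-0.6347  0.453  -1.5968] [ 0.4691 -0.2536  0.2321] [ 0.4869 -0.4868  0.5132 -0.5124]
[ 0.469  -0.2535  0.1281] [207 195] [329 327]
offs [167 135] [289 267]
```

View pics/c4.png

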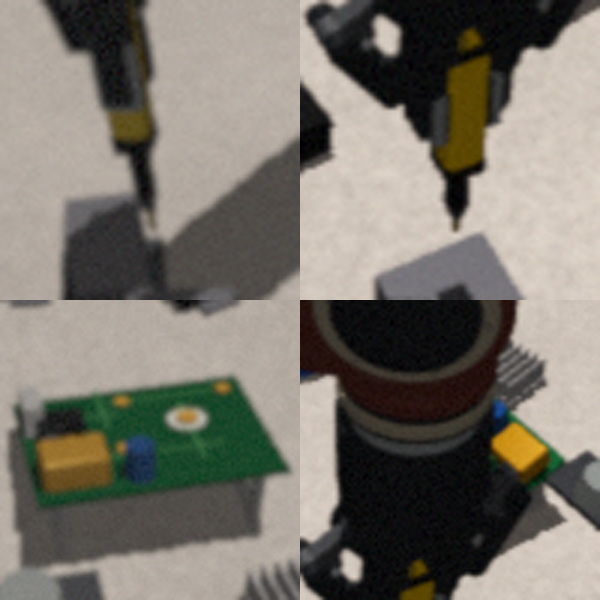

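Run:
```python
from h import *
from scipy.optimize import least_squares
v=np.load("s1.npy");W=camT("wrist",dict(tool_pos=v[:3],tool_rot=v[3:]));S=camT("scene");D=camT("side")
print("tip",tri((S,(208.1,195.8)),(D,(330.9,327.8))))
for n,roi in(("w1",(490,10,640,250)),("scene0",(290,255,400,330)),("side0",(295,195,395,285))):
    im=cv2.imread(f"pics/{n}.png");x0,y0,x1,y1=roi;c=im[y0:y1,x0:x1].astype(int)
    m=((c[...,1]>c[...,2]+25)&(c[...,1]>c[...,0]+20)).astype(np.uint8)
    h=cv2.convexHull(cv2.findNonZero(m));a=cv2.approxPolyDP(h,3,True)[:,0]+[x0,y0];print(n,a.tolist())
    hsv=cv2.cvtColor(im[y0:y1,x0:x1],cv2.COLOR_BGR2HSV)
    g=((hsv[...,1]<60)&(hsv[...,2]>130)).astype(np.uint8);k,lab,st,ce=cv2.connectedComponentsWithStats(g)
    print([(st[i].tolist(),(ce[i]+[x0,y0]).round(1).tolist()) for i in range(1,k) if st[i,4]>15 and st[i,4]<3000][:6])
obs=[(W,(517,32),-1,1),(W,(517,237),-1,-1),(S,(371.3,270),-1,1),(S,(388,300),1,1),(S,(306,312.3),1,-1),(D,(307.5,237),-1,1),(D,(346,273.5),-1,-1),(D,(343,208),1,1)]
def bR(yaw): return R.from_euler("zy",[yaw,-.30]).as_matrix()
def res(q):
    return np.concatenate([(proj(c,q[:3]+bR(q[3])@[sx*.06,sy*.075,0])[0]-u) for c,u,sx,sy in obs])
r=least_squares(res,[.65,0,.04,.14],loss="soft_l1");print(r.x,np.degrees(r.x[3]),res(r.x).reshape(-1,2));print("pad nominal",r.x[:3]+bR(r.x[3])@[-.012,.03,.0025])
```

```text
tip (array([ 0.4702, -0.2538,  0.1287]), [np.float64(0.0009680638197633515), np.float64(0.0009680638197632779)])
w1 [[639, 234], [515, 236], [509, 168], [518, 32], [639, 16]]
[([82, 62, 40, 38, 786], [591.6, 90.7])]
scene0 [[386, 300], [306, 312], [300, 291], [308, 278], [369, 271]]
[([58, 26, 13, 6, 41], [353.9, 284.0])]
side0 [[382, 241], [343, 272], [307, 236], [343, 207]]
[([32, 35, 10, 9, 42], [331.7, 234.1]), ([49, 59, 12, 9, 49], [349.8, 258.1])]
[ 0.656  -0.0007  0.0399  0.1269] 7.273360956512446 [[-0.0905 -0.1126]
 [ 0.061   0.4849]
 [-1.3465  0.6647]
 [ 1.2543  2.3499]
 [-0.8014 -0.0207]
 [-1.563  -0.0637]
 [-1.8547 -0.6225]
 [-0.2474 -0.7161]]
pad nominal [0.6403 0.0275 0.0376]
```

```bash
cat >> h.py <<'E'
Bd=R.from_euler("zy",[np.radians(7.3),-.30]).as_matrix()
PAD=np.array([.6405,.0273,.0376])
GR=np.column_stack([-Bd[:,1],-Bd[:,2],Bd[:,0]])
E
python3 - <<'E'
from h import *
s=manip.state();Q=Rt(s["tool_rot"]);tip=Q.T@(np.array([.4698,-.2537,.1284])-s["tool_pos"]);print(tip,Q)
np.save("tip.npy",tip)
p,_=plan(PAD+Bd[:,2]*.08-GR@tip,GR,14,1)
print(PAD+Bd[:,2]*.08-GR@tip)
E
```

```text
[0.001  0.1013 0.002 ] [[-0.0518 -0.0039  0.9986]
 [-0.9987  0.0034 -0.0518]
 [-0.0032 -1.     -0.0041]]
err mm [ 0.0191 -0.0097 -0.0173]
[[1,-20.5,1.4,7.3,1.2,-0.7,-0.1],[1,-20.4,1.6,7.5,1.2,-0.7,-0.1],[1,-20.3,1.7,7.7,1.3,-0.7,-0.1],[1,-20.2,1.8,7.9,1.2,-0.7,-0.0],[1,-20.1,2.0,8.1,1.3,-0.7,-0.1],[1,-20.0,2.1,8.3,1.2,-0.7,-0.0],[1,-19.9,2.3,8.5,1.3,-0.8,-0.1],[1,-19.8,2.5,8.8,1.2,-0.7,-0.0],[1,-19.7,2.7,9.0,1.3,-0.8,-0.1],[1,-19.5,2.8,9.2,1.2,-0.7,-0.0],[1,-19.4,3.0,9.3,1.3,-0.8,-0.1],[1,-19.3,3.2,9.5,1.2,-0.7,-0.0],[1,-19.2,3.4,9.7,1.3,-0.8,-0.1],[1,-19.1,3.6,9.9,1.2,-0.7,-0.0]]
[0.5849 0.0281 0.2101]
```

Emit:
apply_moves(moves=[[1, -12, 1, 4, 1.2, -0.7, 0], [1, -20, 1, 7, 1.2, -0.7, 0], [1, -20, 2, 8, 1.3, -0.7, -0.1], [1, -20, 2, 8, 1.2, -0.7, 0], [1, -20, 2, 8, 1.3, -0.7, -0.1], [1, -20, 2, 8, 1.2, -0.7, 0], [1, -20, 2, 8, 1.3, -0.8, -0.1], [1, -20, 2, 9, 1.2, -0.7, 0], [1, -20, 3, 9, 1.3, -0.8, -0.1], [1, -20, 3, 9, 1.2, -0.7, 0], [1, -20, 3, 9, 1.3, -0.8, -0.1], [1, -19, 3, 10, 1.2, -0.7, 0], [1, -19, 3, 10, 1.3, -0.8, -0.1], [1, -17, 3, 10, 1.2, -0.7, 0], [1, -8, 0, 4, 0, 0, 0], [1, 0, 0, 0, 0, 0, 0], [1, 0, 0, 0, 0, 0, 0], [1, 0, 0, 0, 0, 0, 0], [1, 0, 0, 0, 0, 0, 0]])

```text
time: 15.3
tool_pos: [0.584, 0.0252, 0.2156]
tool_rot: [0.595, -0.454, 0.383, -0.541]
contact_force: [0.3, 0.9, -0.9]
gripper_width: 0.224
```

Run:
```python
from h import *
s=manip.state();Q=Rt(s["tool_rot"]);tip=np.array([.0005,.103,.0015]);np.save("tip.npy",tip)
print(s["tool_pos"],s["joint_vel"],s["contact_force"],s["gripper_width"])
w=np.degrees(R.from_matrix(Q.T@GR).as_rotvec());print("turn",w)
print("shift at 30mm",GR.T@(PAD+Bd[:,2]*.03-GR@tip-s["tool_pos"])*1e3)
```

```text
[0.584  0.0252 0.2156] [ 0.0011  0.0002  0.0009  0.0022 -0.0004  0.0007] [ 0.2649  0.8537 -0.902 ] 0.22366566591439782
turn [-0.1228 -0.088  -0.1023]
shift at 30mm [-2.3815 53.7491  0.0969]
```

Emit:
apply_moves(moves=[[1, -2.4, 10, 0, -0.1, -0.1, -0.1], [1, 0, 17, 0, 0, 0, 0], [1, 0, 17, 0, 0, 0, 0], [1, 0, 12, 0, 0, 0, 0], [1, 0, 6, 0, 0, 0, 0], [1, 0, 0, 0, 0, 0, 0], [1, 0, 0, 0, 0, 0, 0], [1, 0, 0, 0, 0, 0, 0]])

```text
time: 16.1
tool_pos: [0.6027, 0.0283, 0.1574]
tool_rot: [0.595, -0.455, 0.382, -0.541]
contact_force: [0.0, -0.5, -0.7]
gripper_width: 0.226
```

Run:
```python
from h import *
s=manip.state();Q=Rt(s["tool_rot"]);tip=np.load("tip.npy");T=s["tool_pos"]+Q@tip
print(s["tool_pos"],s["contact_force"],"tip in board",Bd.T@(T-PAD)*1e3)
out=[]
for n in("wrist","scene","side"):
    im=manip.grab_frame(n);cv2.imwrite(f"pics/{n}5.png",im);c=camT(n,s)
    u=((proj(c,T)[0]+proj(c,PAD)[0])/2).astype(int);w={"wrist":120,"scene":60,"side":60}[n];x0=int(np.clip(u[0]-w/2,0,640-w));y0=int(np.clip(u[1]-w/2,0,480-w))
    print(n,"off",x0,y0,"scale",390/w if n!="x" else 0,"pred tip",proj(c,T)[0],"pad",proj(c,PAD)[0]);out.append(cv2.resize(im[y0:y0+w,x0:x0+w],(390,390),interpolation=cv2.INTER_CUBIC))
cv2.imwrite("pics/c5.png",np.hstack([np.vstack([out[0][:200],out[0][200:]]),out[1]])) 
cv2.imwrite("pics/c5.png",np.hstack([cv2.resize(o,(266,266)) for o in out]) if 0 else np.vstack([np.hstack([cv2.resize(out[0],(300,300)),np.zeros((300,500,3),np.uint8)]),np.hstack([cv2.resize(out[1],(300,300)),cv2.resize(out[2],(300,300)),np.zeros((300,200,3),np.uint8)])]))
```

```text
[0.6027 0.0283 0.1574] [ 0.023  -0.5221 -0.7066] tip in board [ 1.144   0.6234 22.6172]
wrist off 258 185 scale 3.25 pred tip [319.1028 250.453 ] pad [317.1627 240.6339]
scene off 324 248 scale 6.5 pred tip [354.8851 273.5499] pad [354.1754 283.8199]
side off 300 201 scale 6.5 pred tip [329.7296 228.3092] pad [331.8085 234.2161]
```

View pics/c5.png

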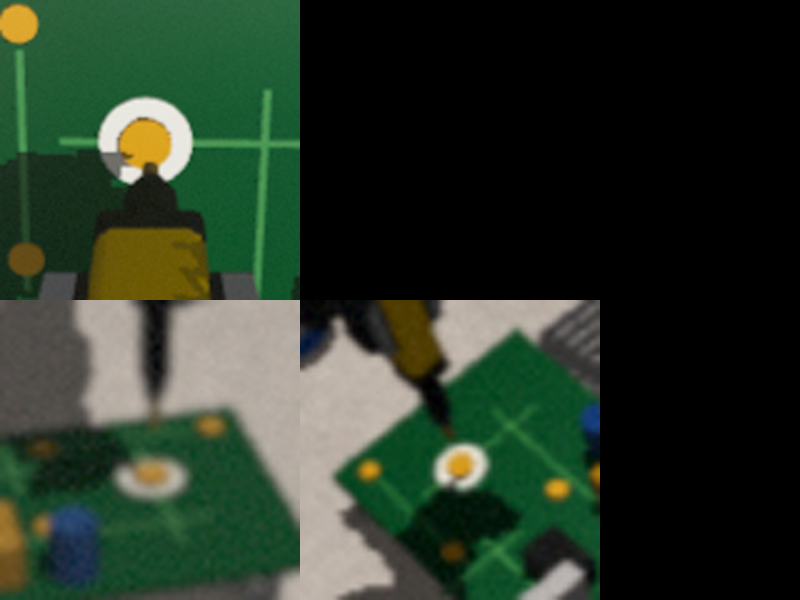

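The wrist crop shows the tip at (151,163) and the pad centre at (145,143). The scene crop has the tip at (154,124) and the pad at (152,174). The side crop has the tip at (149,139) and the pad at (159,165). The tip is just above the ringed pad.

Run:
```python
from h import *
s=manip.state();Q=Rt(s["tool_rot"]);print(s["tool_pos"],s["contact_force"])
cams=[camT(n,s) for n in("wrist","scene","side")];off=[(258,185,2.5),(324,248,5),(300,201,5)]
f=lambda L:[(c,(o[0]+x/o[2]-.3,o[1]+y/o[2]-.3)) for c,o,(x,y) in zip(cams,off,L)]
t,e1=tri(*f([(151,163),(154,124),(149,139)]));p,e2=tri(*f([(145,143),(152,174),(159,165)]))
print(t,p,e1,e2,"tip rel pad, board mm",Bd.T@(t-p)*1e3,"tip in tool",Q.T@(t-s["tool_pos"])*1e3)
print("turn err deg",np.degrees(R.from_matrix(Q.T@GR).as_rotvec()))
```

```text
[0.6025 0.0283 0.1572] [-0.6086 -0.3265  0.2044]
[0.6335 0.0279 0.0601] [0.6391 0.0271 0.0398] [np.float64(0.0008182584908139575), np.float64(0.0007283874243140593), np.float64(0.0005529668659554328)] [np.float64(0.0005103796580424489), np.float64(8.648665365999863e-05), np.float64(0.0004752170452784328)] tip rel pad, board mm [ 0.7884  0.612  21.0302] tip in tool [  0.6047 101.8903   0.6697]
turn err deg [-0.1054  0.0707 -0.0072]
```

Emit:
apply_moves(moves=[[1, 0.6, 6, -0.8, -0.1, 0, 0], [1, 0, 6, 0, 0, 0, 0], [1, 0, 4, 0, 0, 0, 0], [1, 0, 2, 0, 0, 0, 0], [1, 0, 0, 0, 0, 0, 0], [1, 0, 0, 0, 0, 0, 0], [1, 0, 0, 0, 0, 0, 0]])

```text
time: 16.95
tool_pos: [0.607, 0.0277, 0.1391]
tool_rot: [0.595, -0.456, 0.383, -0.541]
contact_force: [0.2, 0.6, -1.0]
gripper_width: 0.228
```

Emit:
apply_moves(moves=[[1, 0, 1, 0, 0, 0, 0], [1, 0, 1, 0, 0, 0, 0], [1, 0, 0, 0, 0, 0, 0], [1, 0, 0, 0, 0, 0, 0], [1, 0, 0, 0, 0, 0, 0]])

```text
time: 17.45
tool_pos: [0.6076, 0.0276, 0.1373]
tool_rot: [0.595, -0.455, 0.382, -0.541]
contact_force: [-0.2, -0.3, 0.5]
gripper_width: 0.225
```

Emit:
apply_moves(moves=[[1, 0, 1, 0, 0, 0, 0], [1, 0, 0, 0, 0, 0, 0], [1, 0, 0, 0, 0, 0, 0], [1, 0, 0, 0, 0, 0, 0]])

```text
time: 17.85
tool_pos: [0.6078, 0.0276, 0.1362]
tool_rot: [0.595, -0.456, 0.383, -0.541]
contact_force: [-0.0, 0.1, 2.2]
gripper_width: 0.226
```

Emit:
apply_moves(moves=[[1, 0, 1, 0, 0, 0, 0], [1, 0, 0, 0, 0, 0, 0], [1, 0, 0, 0, 0, 0, 0], [1, 0, 0, 0, 0, 0, 0]])

```text
time: 18.25
tool_pos: [0.6081, 0.0276, 0.1352]
tool_rot: [0.595, -0.456, 0.383, -0.541]
contact_force: [0.1, 0.0, 1.7]
gripper_width: 0.231
```

```bash
cat > f.py <<'E'
from h import *
F=[];P=[]
for i in range(12):
    s=manip.state();F.append(s["contact_force"]);P.append(s["tool_pos"]);manip.grab_frame("side")
F=np.array(F);print("Fn",(F@Bd[:,2]).mean(),(F@Bd[:,2]).std(),"F board",(F@Bd).mean(0),"pos",np.mean(P,0),"depth coord",Bd[:,2]@np.mean(P,0)*1e3,manip.state()["time"])
Q=Rt(s["tool_rot"]);print("turn err",np.degrees(R.from_matrix(Q.T@GR).as_rotvec()),"tip board mm (nominal)",Bd.T@(s["tool_pos"]+Q@np.load("tip.npy")-PAD)*1e3)
E
python3 f.py
```

```text
Fn 1.5604642671063198 0.3042974590660051 F board [ 0.9442 -0.2803  1.5605] pos [0.6081 0.0276 0.1351] depth coord -50.59054518316455 18.85
turn err [ 0.0623  0.0661 -0.0212] tip board mm (nominal) [-0.7514  0.1519 -0.2751]
```

Emit:
apply_moves(moves=[[1, 0, 1, 0, 0, 0, 0], [1, 0, 1, 0, 0, 0, 0], [1, 0, 0, 0, 0, 0, 0], [1, 0, 0, 0, 0, 0, 0], [1, 0, 0, 0, 0, 0, 0]])

```text
time: 19.35
tool_pos: [0.6086, 0.0277, 0.1332]
tool_rot: [0.595, -0.456, 0.383, -0.541]
contact_force: [0.5, 0.2, 2.8]
gripper_width: 0.223
```

```bash
python3 f.py
```

```text
Fn 2.6490286433921906 0.6334272331599419 F board [1.5092 0.0013 2.649 ] pos [0.6086 0.0276 0.1332] depth coord -52.61249415751648 19.95
turn err [ 0.0606  0.0667 -0.0203] tip board mm (nominal) [-0.7469  0.1525 -2.266 ]
```

Emit:
apply_moves(moves=[[1, 0, 0.3, 0, 0, 0, 0], [1, 0, 0, 0, 0, 0, 0], [1, 0, 0, 0, 0, 0, 0]])

```text
time: 20.25
tool_pos: [0.6087, 0.0276, 0.1329]
tool_rot: [0.595, -0.456, 0.383, -0.541]
contact_force: [0.8, -0.2, 3.3]
gripper_width: 0.224
```

```bash
python3 f.py
python3 - <<'E'
from h import *
s=manip.state();Q=Rt(s["tool_rot"]);print(s["ft_torque"],s["contact_force"])
base=PAD; out=[]
for n,(cx,cy) in (("wrist",(317,250)),("scene",(354,255)),("side",(325,218))):
    im=manip.grab_frame(n);cv2.imwrite(f"pics/{n}6.png",im);c=camT(n,s)
    ax=proj(c,[PAD,PAD+Bd[:,2]*.03,PAD+Bd[:,2]*.05,PAD+Bd[:,2]*.075]);print(n,ax.tolist())
    w=100 if n=="wrist" else 80
    x0,y0=cx-w//2,cy-w//2;out.append(cv2.resize(im[y0:y0+w,x0:x0+w],(400,400) if n!="wrist" else (200,200),interpolation=cv2.INTER_CUBIC));print(n,x0,y0)
t=manip.grab_frame("scene")[150:270,340:500];
bot=np.zeros((200,800,3),np.uint8);bot[:,:200]=out[0];bot[:,220:486]=cv2.resize(t,(266,200))
cv2.imwrite("pics/c6.png",np.vstack([np.hstack(out[1:]),bot]))
E
```

```text
Fn 2.8956577393200145 0.5097223363916406 F board [ 1.6064 -0.0655  2.8957] pos [0.6087 0.0276 0.1329] depth coord -52.952596382934566 20.85
turn err [ 0.0693  0.0658 -0.0229] tip board mm (nominal) [-0.8272  0.1658 -2.6003]
[ 0.0472 -0.2913 -0.0007] [ 0.4636 -0.5663  2.7973]
wrist [[320.4650649861513, 252.08558106253275], [320.8506495181668, 270.0962970670456], [321.1719408463412, 285.13272885515073], [321.6763233087203, 308.79146214011706]]
wrist 267 200
scene [[354.1753991182983, 283.8198778473448], [354.48237476680146, 269.80643357339284], [354.69096452995893, 260.2247973046993], [354.9562084152063, 247.9699718449728]]
scene 314 215
side [[331.80854081329716, 234.21612813897465], [328.7626229824542, 226.92195548676827], [326.6598279826482, 221.88757555719386], [323.9459379070269, 215.39167289921375]]
side 285 178
```

View pics/c6.png

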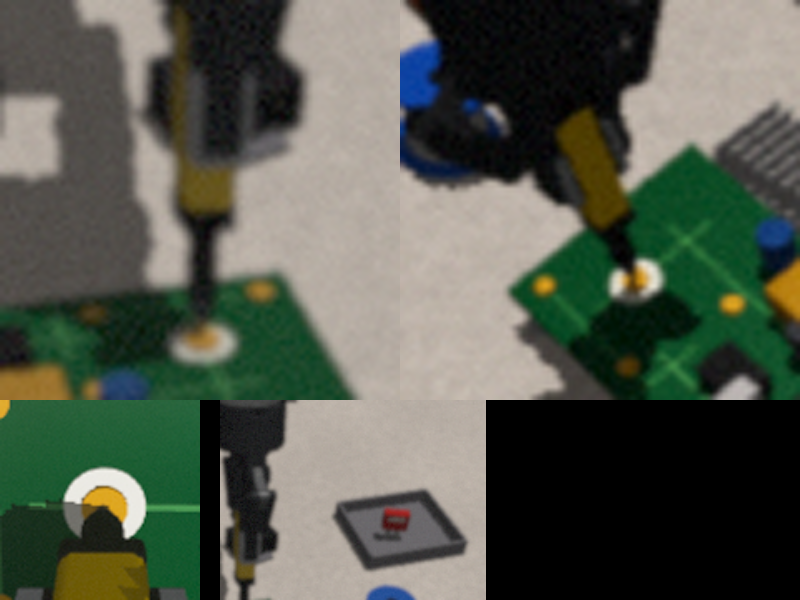

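```bash
python3 -c "
from h import *
s=manip.state();print(s['time'],s['contact_force'],s['gripper_width']);print(manip.job_done())"
```

```text
21.05 [ 1.0296 -0.2003  3.4724] 0.22467470698031403
the job is handed in; nothing more can be done
None
```

The job is done and handed in at 21 s. The red fuse went into the tray first. Then the tester came out of its stand, and it is now held on the white-ringed gold pad.

Last checks:
- **Fuses:** the red fuse lies in the grey tray. The blue fuse was in its holder when last seen, in pictures taken around the red fuse's removal and placing. I did not check it again at the end.
- **Contact point:** in the scene and side views the tip is inside the gold disc. The tip is hidden in the wrist view. The tool's position readings put it within about 1 mm of the pad's centre.
- **Squareness:** the tool is within about 0.1° of the board normal I estimated from the pictures. The pen's line in the scene and side pictures agrees.
- **Tip travel:** about 5 mm of the 10 mm, good to roughly ±0.6 mm. The normal force is about 3.6 N after adding back the pen's weight. It rose about 0.54 N per mm, close to the spring's 0.5 N.
- **Disagreement:** the force sensor also shows about 1.6 N along the slope of the board, which I left unexplained. It may be friction at the tip or sensor bias.
- **Bystanders:** I planned the paths to stay clear of the other things on the bench and noticed none disturbed. I did not check each one in a full final picture.

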